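# Pop open the wide touch-latch door of a kitchen cupboard and swing it wide

### The arm

A 6-joint arm with a two-finger parallel gripper is mounted at the origin on the work surface. World frame = base frame: x ahead of the robot, y to its left, z up, the work surface at z = 0. Lengths are in m, angles in rad, forces in N, time in s.
With the tool pointing down it reaches from about 0.4 to 0.825 m from the base axis. Payload 7 kg.
Tool frame: the origin (TCP) lies on the centre line of the jaws, within the pads' length; the fingertips stand 8 mm ahead of it and the grasp point (between the pads) lies 11 mm behind it; z points along the fingers, y is the line along which they close (so a half turn about z gives the same grasp; the last joint's range is limited). The gripper opens to 88 mm and grips with 3 to 60 N. Pads are 19 mm wide; open, the fingers measure 130 mm over their backs; the gripper's body (78 mm by 193 mm) begins 47 mm behind the grasp point.
Start: joints at [-0.926, 0.359, 0.012, 0, -1.224, -0.288], TCP at [0.236, -0.632, 0.235] pointing down, gripper open.
Joint ranges: [-3.07, 3.07], [-1.43, 2.12], [-1.02, 1.25], [-3.03, 1.67], [-3.05, -0], [-3.03, 3.03]. Speed limits (rad/s): [2.39, 2.39, 3.01, 3.14, 3.14, 3.14].

### API

Orientations are given as [roll, pitch, yaw] about the fixed x, y, z axes, in that order (R = Rz(yaw) Ry(pitch) Rx(roll)).
In Python, from workcell import robot, viewer, ticket gives the robot as it stands. The module is installed in compiled form; this text tells all that it offers.
- The arm moves only by the shell command python3 -m jog 'ROWS' [OPENING] [FORCE]. ROWS is JSON, a list that holds one entry, the list of rows, each a list of 6 numbers: the shift along the world's x, y, z as a fraction of full scale, then the turn, a rotation vector about the world's x, y, z as a fraction of full scale. A call has 1 to 12 rows; each row is the pose to reach, as a shift and turn from the pose commanded when the call began; what a row does not reach only later rows make up. Full scale, the value 1, is 0.1 m for a shift and 0.5 rad for a turn. A row lasts 1/8 s, in which the tool goes at most 62.5 mm and 10.7 degrees, less where a joint would pass 70% of its speed; a pose out of reach is approached as far as the arm can. A call with a number of a shift or a turn outside -1 to 1 is refused whole. A call with a gripper value outside its range is refused whole. OPENING is the closure, from 0 (fully open) to 1 (shut), set as the call begins (- or left out, the last holds). The fingers move at their own pace and stop on an object; FORCE is the grip in N (left out, the last holds). Time passes only in rows, so rows that repeat a pose let the fingers close. It gives the time, the measured TCP pose, the force, the opening and the grip force at its end, in the units of the state.
- robot.observe(): the state, without advancing time (a new reading comes with each control period).
- viewer.read_camera(name): name is "scene" or "top" or "wrist"; returns a dict with "pixels" (420x560x3 uint8, red, green, blue), "fx", "fy", "cx", "cy" (pixels), "xyz" and "orientation" of the camera in the world; the wrist camera has in their place "tool_from_camera" (4x4, takes a point from camera to tool coordinates, whose origin is the TCP and whose axes are the flange's). Camera axes: x right, y up, looking along -z (the intrinsics and any distortion apply to the point x, -y, -z); pixel columns grow to the right and rows downward; lengths in m; the calibration is good to about 2 mm. A picture is of the moment at which its call begins: read the wrist's pose just before it. There is no depth.
- ticket.sign_off(): hands the job in; it is judged then, once.
The state is a dict: "t": time; "joint_positions": joint angles; "dq": joint speeds; "joint_torque": joint torques, N m; "position": TCP position; "orientation": TCP orientation; "ft_force": force on the tool from outside, world axes, zero at the start; "torque": the same for the moment, N m; "width": finger opening in m; "gripper_force": force on a finger pad.
Only numpy, scipy, OpenCV 4.12 (cv2) and the standard library are available. Lean on these libraries where they do the work, as an engineer would, in place of code of your own. Each camera call takes 0.05 s, during which the arm holds its last target. There are 200 camera calls.

### The job

Open the wide door of the little handleless worktop cupboard: press its free edge in with the fingertips until the push catch lets go, and draw back so that the spring pushes the door ajar on its own. Then put a finger behind the door and swing it wide open, roughly square to the cupboard, and leave it standing so. Grasp nothing, leave the narrow door shut, and leave the kettle, the jars and the mug where they stand.

Things in the scene. Friction and masses are not known exactly. Their poses are not given: they have to be found in the camera images.
- cupboard: Greige cupboard fixed on the worktop, 200 deep x 400 wide x 200 mm high. Origin: centre of its underside; z up, local -x is the way the doors face (roughly to the robot's right and a little away from it), local +y is the wide door's end. Carcass front at local x = -100 mm; the shut doors' backs stand 8 mm in front of it. Nothing stands on its top.
- wide_door (a joint): Angle, rad: 0 shut and latched, grows as it opens, stops at 1.75. Pressed in it goes negative to a stop at -0.033 (8 mm at the free edge); the catch lets go at about -0.02 (4 to 8 N at the edge), stays released, and as the finger draws back a damped spring opens it to about 0.4 within 1 s. Beyond that only 0.05 Nm friction: it stays where left. Too short a press latches again.
- wide_door_corner (a point): Top front corner of the wide door at its free (latch) edge; moves with it. Door: framed panel 234 wide, 188 high, 20 mm thick, flat frame 45 mm broad, middle set back 12 mm; its top is 195 mm above the worktop. Site axes: z up, -x out of the door's front, +y from free edge to hinge.
- wide_door_hinge (a point): Point on the wide door's upright hinge axis, level with the door's top, in the plane of its back face, at the cupboard's local +y end; fixed. The free edge is 234 mm from it and swings out to the cupboard's local -x, then towards local +y.
- narrow_door_corner (a point): Top front corner of the narrow door at its free edge, 4 mm beside the wide door's free edge; moves with it. The narrow door is 160 mm wide, of the same height and with the same kind of push catch, hinged at the cupboard's local -y end. It must stay shut.
- kettle: Loose steel kettle with a black handle, about 140 mm across and 225 mm high; origin: centre of the underside. Leave alone.
- jar_tall: Loose white jar with a wooden lid, 90 mm across, 150 mm high; origin: centre of the underside. Leave alone.
- jar_short: Loose white jar with a wooden lid, 90 mm across, 100 mm high; origin: centre of the underside. Leave alone.
- mug: Loose white mug, 80 mm across, 90 mm high, standing farther out on the worktop, out of the wide door's way; origin: centre of the underside. Leave alone.

How it is judged:
By the outcome, as a careful person would: the job done as asked, in the order asked, and still so for the second after the job is handed in, with the robot touching nothing.
It also fails if it takes over 54 s, if anything falls off the work surface, if the arm or the gripper's body presses on something with over 40 N, if the wrist force passes 120 N, or if a joint passes its speed limit or range.

## Working session

There is one attempt and no reset: what is moved stays moved. The work goes in short steps, Python scripts to look and compute and a shell command to move; the robot and the scene stay as the last step left them, time stands still between calls to the robot, and variables do not carry over. Pictures are saved under pics/ and viewed, at most 12 in all, crops included, and the job is handed in when it is done.

```bash
mkdir -p pics; cat > h.py <<'E'
import numpy as np,cv2
from scipy.spatial.transform import Rotation as R
from workcell import robot,viewer,ticket
def cam(n):
    s=robot.observe(); c=viewer.read_camera(n)
    if n=='wrist':
        T=np.eye(4);T[:3,:3]=R.from_euler('xyz',s['orientation']).as_matrix();T[:3,3]=s['position']
        c['T']=T@np.array(c['tool_from_camera'])
    else:
        T=np.eye(4);o=np.array(c['orientation'])
        T[:3,:3]=o if o.shape==(3,3) else R.from_euler('xyz',o).as_matrix();T[:3,3]=c['xyz'];c['T']=T
    return c
def ray(c,u,v):
    d=c['T'][:3,:3]@np.array([(u-c['cx'])/c['fx'],-(v-c['cy'])/c['fy'],-1]);return c['T'][:3,3],d
def onz(c,u,v,z):
    o,d=ray(c,u,v);return o+d*(z-o[2])/d[2]
def proj(c,p):
    q=c['T'][:3,:3].T@(np.array(p)-c['T'][:3,3]);return c['cx']+c['fx']*q[0]/-q[2],c['cy']-c['fy']*q[1]/-q[2]
def save(c,f,s=1):cv2.imwrite('pics/'+f,cv2.resize(c['pixels'][:,:,::-1],None,fx=s,fy=s))
E
python3 - <<'E'
from h import *
for n in ['scene','top']:
    c=cam(n);save(c,n+'.png',1.42);print({k:v for k,v in c.items() if k not in('pixels','T')})
print(robot.observe())
E
```

```text
{'fx': 397.3010623075442, 'fy': 397.3010623075442, 'cx': 271.86424800615396, 'cy': 207.04261090651573, 'xyz': array([0.51718401, 0.2992077 , 1.04510144]), 'orientation': array([ 0.3284157 ,  0.00624581, -2.93454213])}
{'fx': 426.95548567804127, 'fy': 426.95548567804127, 'cx': 277.6629384018204, 'cy': 211.598371224192, 'xyz': array([0.49295041, 0.02600348, 1.17977528]), 'orientation': array([ 0.08574737, -0.00823366, -1.54930503])}
{'t': 0.1, 'joint_positions': array([-9.25864013e-01,  3.59339195e-01,  1.11532974e-02, -2.93250780e-04,
       -1.22407054e+00, -2.88097488e-01]), 'dq': array([-0.00011732, -0.00265682,  0.0016336 ,  0.00024284,  0.00107728,
       -0.00043038]), 'joint_torque': array([-2.53629754e-03, -5.84164274e+01,  2.93748200e+01,  7.01565519e+00,
        1.00851417e-02, -4.03062415e-05]), 'position': array([ 0.23561303, -0.63210415,  0.23370485]), 'orientation': array([ 3.14011439e+00, -1.50570086e-04, -2.78485757e+00]), 'ft_force': array([ 0.02677376, -0.34032658, -0.32101051]), 'torque': array([ 0.03288517, -0.00072432, -0.00048644]), 'gripper_force': 0.0, 'width': 0.08761690187139763}
```

View pics/scene.png

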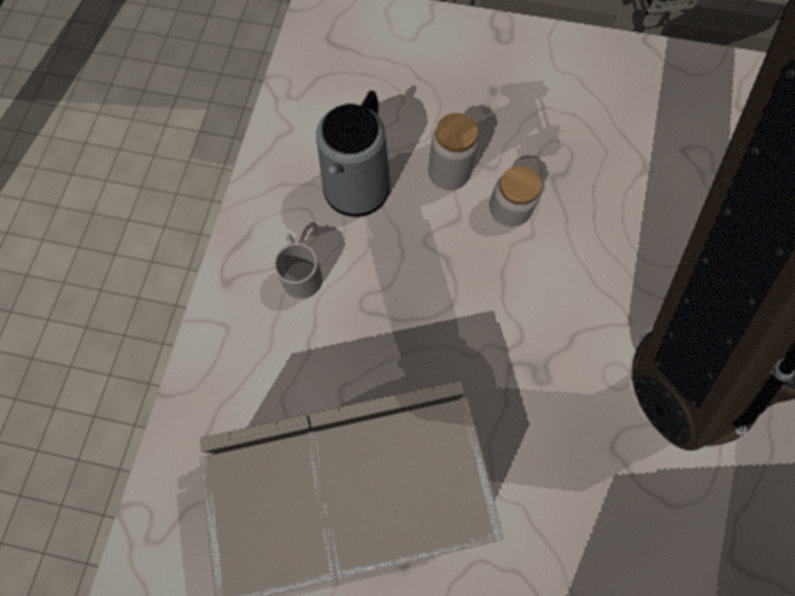

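View pics/top.png

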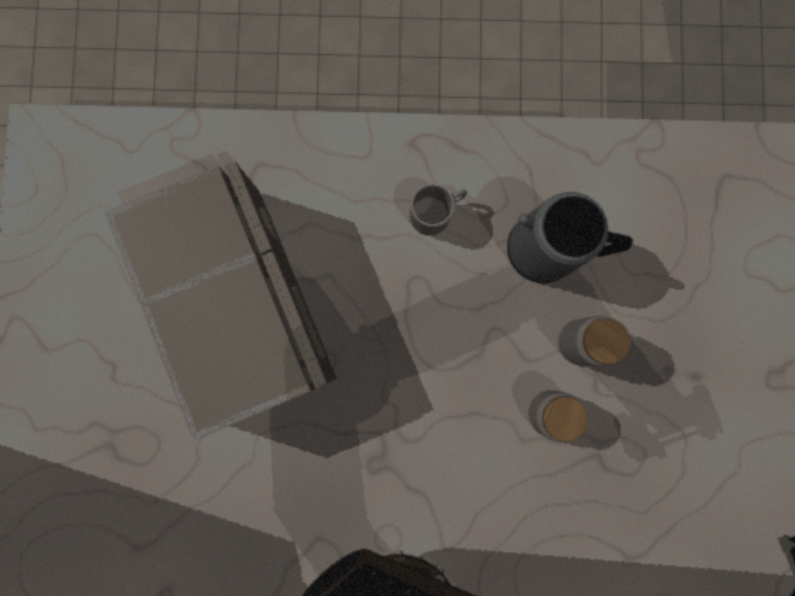

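The scene view shows the shut doors as a strip from about (202,440) to (461,384), with the gap at about (308,416). In the top view the strip runs from (232,163) to (335,379), with the gap at about (270,250). The kettle, jars and mug stand off to the cupboard's front.

```bash
python3 - <<'E'
from h import *
t=cam('top');s=cam('scene');k=1.42
for n,c,pts in [('top',t,dict(nfar=(232,163),gap=(271,250),wend=(335,379))),('scene',s,dict(nfar=(202,438),gap=(308,415),wend=(461,383)))]:
    for a,p in pts.items(): print(n,a,onz(c,p[0]/k,p[1]/k,.195).round(4))
for n,p,z in [('mug',(433,205),.09),('kettle',(575,227),.2),('tall',(606,341),.15),('short',(565,419),.1)]: print(n,onz(t,p[0]/k,p[1]/k,z).round(3))
for n,p,z in [('mug',(297,264),.09),('kettle',(353,128),.2),('tall',(457,133),.15),('short',(521,186),.1)]: print(n,onz(s,p[0]/k,p[1]/k,z).round(3))
a=t['pixels'][100:290,130:250,::-1];b=s['pixels'][255:335,130:340,::-1]
cv2.imwrite('pics/c.png',np.hstack([cv2.convertScaleAbs(cv2.resize(a,None,fx=3,fy=3,interpolation=2),alpha=1.8),cv2.convertScaleAbs(cv2.resize(cv2.copyMakeBorder(b,0,110,0,0,0),(420,570//1),interpolation=2),alpha=1.5)])[:,:780])
E
```

```text
top nfar [0.8006 0.2938 0.195 ]
top gap [0.6563 0.2236 0.195 ]
top wend [0.4487 0.1125 0.195 ]
scene nfar [0.8005 0.2902 0.195 ]
scene gap [0.6564 0.2261 0.195 ]
scene wend [0.442  0.1327 0.195 ]
mug [ 0.764 -0.048  0.09 ]
kettle [ 0.705 -0.275  0.2  ]
tall [ 0.52  -0.342  0.15 ]
short [ 0.383 -0.286  0.1  ]
mug [ 0.761 -0.042  0.09 ]
kettle [ 0.702 -0.272  0.2  ]
tall [ 0.521 -0.334  0.15 ]
short [ 0.384 -0.278  0.1  ]
```

View pics/c.png

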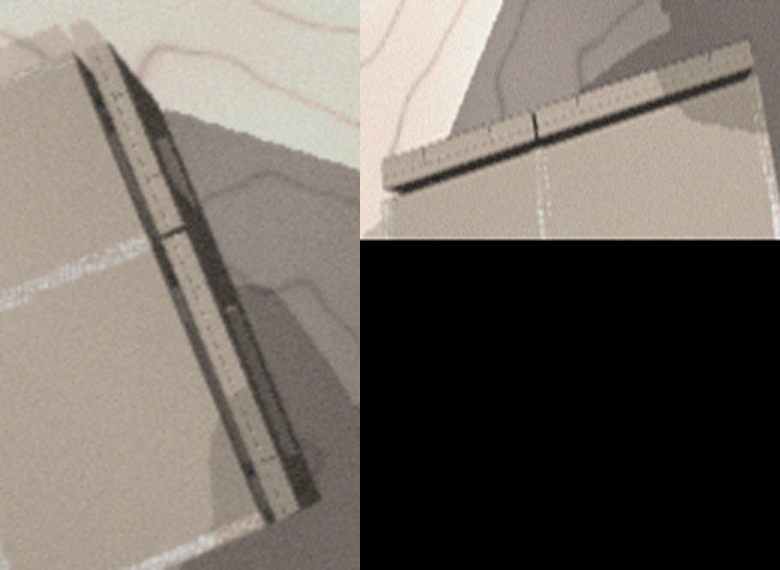

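The crops show the door-top front corners: top view far end (108,43), gap (186,228), hinge end (299,507), and scene view (384,160), (534,115), (750,40), all in crop pixels.

```bash
python3 - <<'E'
from h import *
t=cam('top');s=cam('scene')
P=[]
for a,b,n in [((166,114.3),(142,308.3),'nfar'),((192,176),(217,293.3),'gap'),((229.7,269),(325,268.3),'wend')]:
    p=onz(t,*a,.195);q=onz(s,*b,.195);print(n,p.round(4),q.round(4));P.append((p+q)/2)
d=P[2]-P[0];print(np.linalg.norm(d),np.linalg.norm(P[1]-P[0]),d/np.linalg.norm(d),np.arctan2(d[1],d[0]))
E
```

```text
nfar [0.802  0.2877 0.195 ] [0.8011 0.2901 0.195 ]
gap [0.6565 0.2209 0.195 ] [0.6556 0.2282 0.195 ]
wend [0.4436 0.1265 0.195 ] [0.4417 0.1295 0.195 ]
0.3932483649918484 0.15906005282024546 [-0.91251167 -0.40905067  0.        ] -2.720179181584252
```

```bash
python3 -m jog '[[[0,0,0.4,0,0,0.13],[0,0,0.8,0,0,0.13],[0.4,0.8,0.8,0,0,0.13],[0.54,0.97,0.8,0,0,0.13],[0.54,0.97,0.8,0,0,0.13]]]' 1 10
python3 -m jog '[[[0.27,0.48,0,0,0,0],[0.54,0.97,0,0,0,0],[0.54,0.97,0,0,0,0]]]'
```

```text
t: 0.92
position: [0.2912, -0.5333, 0.3156]
orientation: [-3.14, 0.001, -2.717]
ft_force: [-0.2, -0.8, 0.3]
width: 0.0431
gripper_force: 0.0
t: 1.3
position: [0.345, -0.4366, 0.3151]
orientation: [-3.141, 0.001, -2.716]
ft_force: [0.2, -0.7, 1.0]
width: 0.0133
gripper_force: 0.0
```

```bash
for i in 1; do
python3 -m jog '[[[0.27,0.48,0,0,0,0],[0.54,0.97,0,0,0,0],[0.54,0.97,0,0,0,0]]]' >/dev/null
python3 -m jog '[[[0.27,0.48,0,0,0,0],[0.54,0.97,0,0,0,0],[0.54,0.97,0,0,0,0]]]' 
python3 -m jog '[[[0.27,0.48,0,0,0,0],[0.54,0.97,0,0,0,0],[0.54,0.97,0,0,0,0]]]' >/dev/null
python3 -m jog '[[[0.27,0.48,0,0,0,0],[0.54,0.97,0,0,0,0],[0.54,0.97,0,0,0,0]]]' 
python3 -m jog '[[[0.27,0.48,0,0.2,0.1,0],[0.54,0.9,0,0.4,0.18,0],[0.54,0.9,0,0.55,0.25,0],[0.54,0.9,0,0.55,0.25,0]]]'; done
python3 - <<'E'
from h import *
c=cam('wrist');save(c,'w1.png')
E
```

```text
t: 2.05
position: [0.453, -0.2433, 0.3145]
orientation: [3.142, -0.0, -2.717]
ft_force: [0.1, -0.7, -0.2]
width: 0.0003
gripper_force: 0.0
t: 2.8
position: [0.561, -0.05, 0.3137]
orientation: [3.141, -0.001, -2.718]
ft_force: [-0.4, -0.2, 0.2]
width: 0.0005
gripper_force: 0.0
t: 3.3
position: [0.6145, 0.0363, 0.3133]
orientation: [2.839, -0.003, -2.723]
ft_force: [-0.4, -0.8, 0.8]
width: 0.0003
gripper_force: 0.0
```

View pics/w1.png

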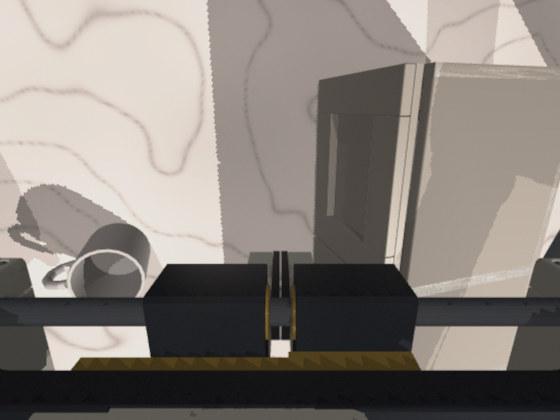

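The wrist view shows the cupboard's hinge-end front top corner at (408,65), the door's top front edge running down at column ~400, and the gap near (398,268).

```bash
python3 - <<'E'
from h import *
c=cam('wrist')
for p in [(408,65),(398,150),(391,265)]: print(onz(c,*p,.195).round(4))
for q in [(.4427,.128,.195),(.654,.2235,.195)]: print(proj(c,q))
cv2.imwrite('pics/w2.png',cv2.convertScaleAbs(cv2.resize(c['pixels'][40:290,300:460,::-1],None,fx=2.4,fy=2.4,interpolation=2),alpha=1.0))
E
```

```text
[0.4421 0.1314 0.195 ]
[0.5106 0.1611 0.195 ]
[0.6203 0.2178 0.195 ]
(np.float64(404.93621421209275), np.float64(63.79122123647275))
(np.float64(381.2537963859525), np.float64(293.0726002077024))
```

View pics/w2.png

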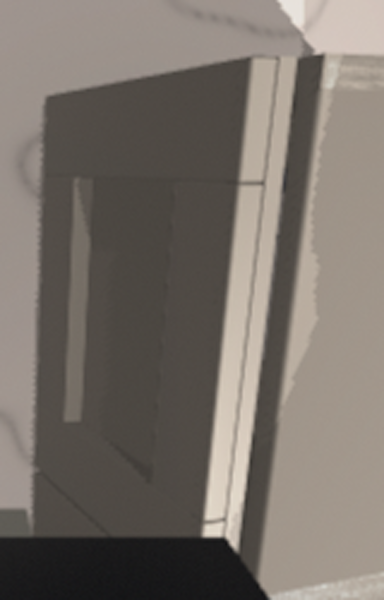

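```bash

python3 -m jog '[[[0.3,0.5,0,0,0,0],[0.47,0.8,-0.2,0,0,0],[0.47,0.8,-0.7,0,0,0],[0.47,0.8,-1,0,0,0],[0.47,0.8,-1,0,0,0]]]' 
python3 -m jog '[[[0,0,-0.5,0,0,0],[0,0,-0.73,0,0,0],[0,0.4,-0.73,0,0,0],[0,0.4,-0.73,0,0,0]]]'
python3 - <<'E'
from h import *
c=cam('top');cv2.imwrite('pics/t2.png',cv2.convertScaleAbs(cv2.resize(c['pixels'][90:300,130:330,::-1],None,fx=2.8,fy=2.8,interpolation=2),alpha=1.6))
E
```

```text
t: 4.03
position: [0.6588, 0.1194, 0.2114]
orientation: [2.839, -0.007, -2.719]
ft_force: [-0.2, 0.3, 1.1]
width: 0.0005
gripper_force: 0.0
t: 4.53
position: [0.6613, 0.1616, 0.1432]
orientation: [2.84, 0.001, -2.717]
ft_force: [-0.3, -0.4, -0.0]
width: 0.0006
gripper_force: 0.0
```

View pics/t2.png

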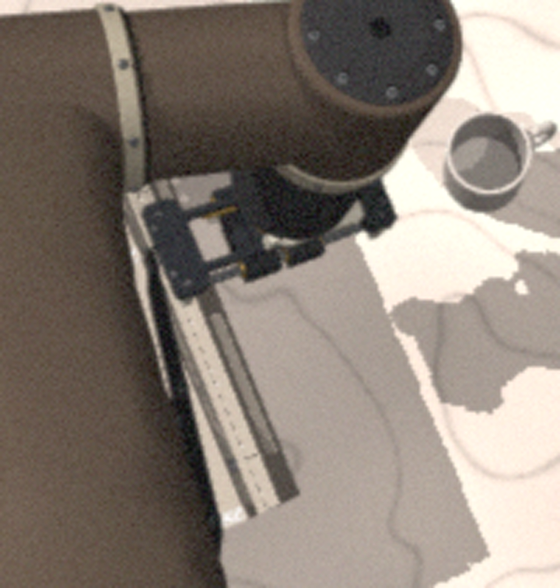

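The top view shows the fingers in front of the wide door just short of the gap, with the arm clear of everything. Next I creep in.

```bash

python3 -m jog '[[[-0.06,0.14,0,0,0,0],[-0.12,0.27,0,0,0,0],[-0.13,0.29,0,0,0,0],[-0.135,0.305,0,0,0,0],[-0.14,0.32,0,0,0,0],[-0.14,0.32,0,0,0,0]]]'
```

```text
t: 5.32
position: [0.6468, 0.1913, 0.1415]
orientation: [2.84, -0.002, -2.72]
ft_force: [-0.1, 0.3, 0.5]
width: 0.0003
gripper_force: 0.0
```

```bash

python3 -m jog '[[[-0.01,0.02,0,0,0,0],[-0.02,0.04,0,0,0,0],[-0.02,0.04,0,0,0,0]]]'
python3 -m jog '[[[-0.01,0.015,0,0,0,0],[-0.01,0.03,0,0,0,0],[-0.01,0.03,0,0,0,0]]]'
```

```text
t: 5.7
position: [0.6446, 0.1957, 0.1415]
orientation: [2.839, -0.002, -2.719]
ft_force: [0.8, 1.3, -0.8]
width: 0.0003
gripper_force: 0.0
t: 6.08
position: [0.6437, 0.1986, 0.1416]
orientation: [2.84, -0.001, -2.719]
ft_force: [0.3, 0.6, -0.7]
width: 0.0003
gripper_force: 0.0
```

```bash

python3 -m jog '[[[-0.01,0.015,0,0,0,0],[-0.01,0.03,0,0,0,0],[-0.01,0.03,0,0,0,0]]]'
python3 -m jog '[[[-0.01,0.015,0,0,0,0],[-0.01,0.03,0,0,0,0],[-0.01,0.03,0,0,0,0]]]'
```

```text
t: 6.45
position: [0.6429, 0.2009, 0.1416]
orientation: [2.84, -0.002, -2.72]
ft_force: [1.8, -4.6, -0.2]
width: 0.0002
gripper_force: 2.3
t: 6.82
position: [0.6418, 0.2039, 0.1416]
orientation: [2.84, -0.002, -2.72]
ft_force: [1.9, -4.3, 0.4]
width: 0.0007
gripper_force: 2.5
```

```bash

python3 -m jog '[[[-0.01,0.015,0,0,0,0],[-0.01,0.02,0,0,0,0],[-0.01,0.02,0,0,0,0],[-0.01,0.02,0,0,0,0]]]'
python3 -m jog '[[[0.04,-0.1,0,0,0,0],[0.12,-0.3,0,0,0,0],[0.2,-0.5,0,0,0,0],[0.3,-0.7,0,0,0,0],[0.36,-0.9,0,0,0,0],[0.4,-1,0,0,0,0]]]'
python3 -m jog '[[[0.2,-0.5,0,0,0,0],[0.2,-0.5,0.5,0,0,0],[0.2,-0.5,1,0,0,0],[0.2,-0.5,1,0,0,0]]]'
python3 - <<'E'
from h import *
c=cam('top');cv2.imwrite('pics/t3.png',cv2.convertScaleAbs(cv2.resize(c['pixels'][90:300,130:330,::-1],None,fx=2.8,fy=2.8,interpolation=2),alpha=1.6))
c=cam('scene');save(c,'s3.png',1.4)
E
```

```text
t: 7.32
position: [0.6412, 0.2057, 0.1416]
orientation: [2.841, -0.001, -2.72]
ft_force: [1.8, -6.4, -0.6]
width: 0.0003
gripper_force: 3.1
t: 8.07
position: [0.6812, 0.1047, 0.1414]
orientation: [2.839, -0.002, -2.721]
ft_force: [-0.1, -0.5, -0.2]
width: 0.0007
gripper_force: 0.0
t: 8.57
position: [0.703, 0.056, 0.2472]
orientation: [2.843, 0.007, -2.72]
ft_force: [0.0, 0.3, -1.0]
width: 0.0003
gripper_force: 0.0
```

View pics/s3.png

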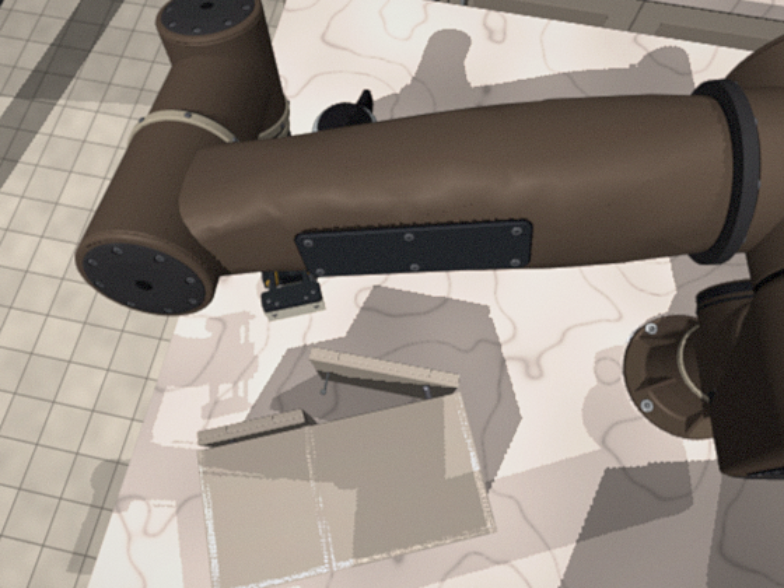

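The scene view shows the wide door ajar with its free top end at about (312,352) and its hinge at (458,382). The narrow door is still shut. Small pin-like details are visible behind the door at (322,385) and (428,390), so I'll look closer.

```bash

python3 - <<'E'
from h import *
t=cam('top');s=cam('scene')
a=cv2.resize(t['pixels'][150:290,170:270,::-1],(400,560),interpolation=2);b=cv2.resize(s['pixels'][235:305,210:340,::-1],None,fx=3,fy=3,interpolation=2)
b=cv2.copyMakeBorder(b,0,560-b.shape[0],0,0,0);cv2.imwrite('pics/c2.png',cv2.convertScaleAbs(np.hstack([a,b]),alpha=1.5))
H=np.array([.433,.1495]);am=np.array([.9125,.409]);n=np.array([.409,-.9125])
for th in (.35,.4,.45):
    d=am*np.cos(th)+n*np.sin(th);p=np.r_[H+.234*d,.195]; q=np.r_[H+.234*d+.02*(n*np.cos(th)-am*np.sin(th)),.195]
    print(th,[np.round(np.array(proj(c,x))-o,0)*m for x in(p,q) for c,o,m in((t,(170,150),4),(s,(210,235),3))])
E
```

```text
0.35 [array([184.,  88.]), array([27., 87.]), array([216.,  88.]), array([33., 60.])]
0.4 [array([204.,  88.]), array([30., 69.]), array([236.,  88.]), array([36., 42.])]
0.45 [array([224.,  88.]), array([36., 54.]), array([256.,  92.]), array([42., 27.])]
```

View pics/c2.png

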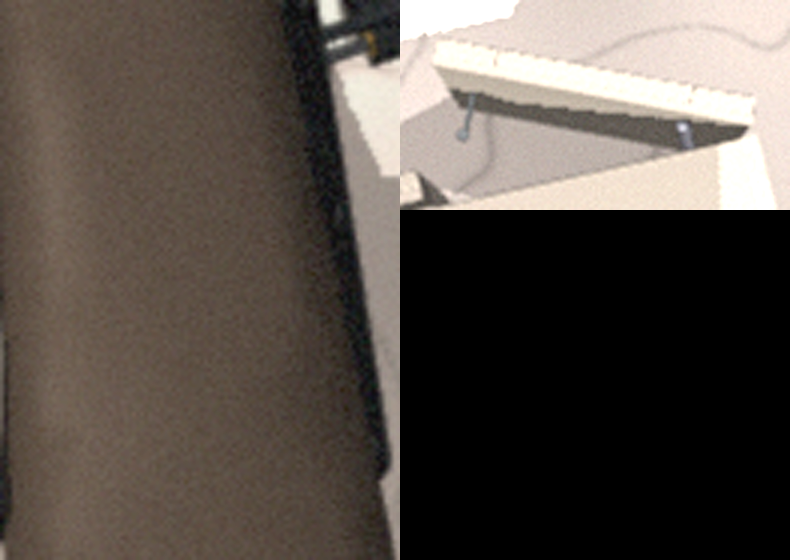

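```bash

python3 - <<'E'
from h import *
s=cam('scene')
H=np.array([.433,.1495,0]);am=np.array([.9125,.409,0]);n=np.array([.409,-.9125,0])
th=.4;d=am*np.cos(th)+n*np.sin(th);b=-n*np.cos(th)+am*np.sin(th)
for uv in [(72,97),(62,135),(284,125),(287,147)]:
  for off in (0,.03):
    o,r=ray(s,210+uv[0]/3,235+uv[1]/3)
    k=((H-o)@b+off)/(r@b);p=o+k*r;print(uv,off,'r',((p-H)@d).round(3),'z',p[2].round(3))
for rr in (.165,.175):
  for th in (.4,.8,1.2,1.57):
    d=am*np.cos(th)+n*np.sin(th);b=-n*np.cos(th)+am*np.sin(th)
    print(rr,th,(H+rr*d+.021*b).round(3),(H+rr*d+.038*b).round(3))
print(robot.observe()['position'])
E
```

```text
(72, 97) 0 r 0.212 z 0.109
(72, 97) 0.03 r 0.187 z 0.299
(62, 135) 0 r 0.247 z -0.136
(62, 135) 0.03 r 0.214 z 0.104
(284, 125) 0 r 0.047 z 0.162
(284, 125) 0.03 r 0.055 z 0.341
(287, 147) 0 r 0.037 z 0.059
(287, 147) 0.03 r 0.047 z 0.259
0.165 0.4 [0.598 0.174 0.   ] [0.597 0.191 0.   ]
0.165 0.8 [0.594 0.108 0.   ] [0.6   0.124 0.   ]
0.165 1.2 [0.565 0.049 0.   ] [0.577 0.061 0.   ]
0.165 1.57 [0.52  0.008 0.   ] [0.535 0.015 0.   ]
0.175 0.4 [0.608 0.174 0.   ] [0.607 0.191 0.   ]
0.175 0.8 [0.603 0.104 0.   ] [0.61 0.12 0.  ]
0.175 1.2 [0.572 0.042 0.   ] [0.584 0.054 0.   ]
0.175 1.57 [ 0.524 -0.002  0.   ] [0.539 0.005 0.   ]
[0.70013436 0.05660786 0.24018014]
```

```bash

python3 -m jog '[[[0,0,0.4,0,0,0],[-0.2,0.3,0.65,-0.3,-0.13,0],[-0.4,0.6,0.65,-0.55,-0.25,0],[-0.49,0.67,0.65,-0.55,-0.25,0],[-0.49,0.67,0.65,-0.55,-0.25,0]]]'
python3 -m jog '[[[-0.25,0.3,0,0,0,-0.3],[-0.49,0.67,0,0,0,-0.6],[-0.49,0.67,0,0,0,-0.8],[-0.49,0.67,0,0,0,-0.8],[-0.49,0.67,0,0,0,-0.8]]]'
python3 - <<'E'
from h import *
print(robot.observe()['joint_positions'].round(2))
c=cam('wrist');save(c,'w3.png')
E
```

```text
t: 9.45
position: [0.6508, 0.1247, 0.306]
orientation: [3.141, -0.001, -2.717]
ft_force: [-0.2, -0.4, -0.4]
width: 0.0005
gripper_force: 0.0
t: 10.07
position: [0.6035, 0.1894, 0.306]
orientation: [-3.141, -0.001, -3.119]
ft_force: [-0.1, 0.5, -0.8]
width: 0.0004
gripper_force: 0.0
[ 0.61  0.25  0.03 -0.   -1.34 -2.16]
```

View pics/w3.png

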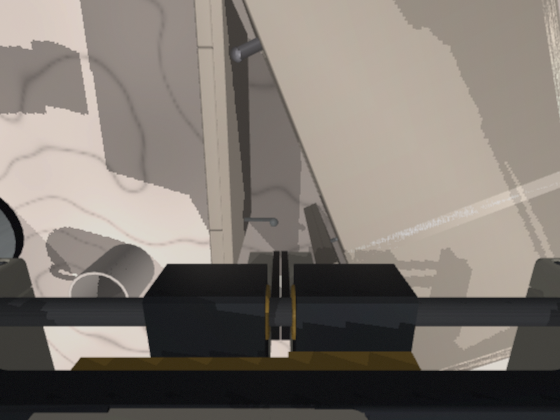

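The wrist view shows the ajar door's top strip running down columns ~200–230, nearly parallel to the image columns. The cupboard front runs from (245,0) to (345,260), and the catch pin sits on the door's back at (275,221).

```bash

python3 - <<'E'
from h import *
c=cam('wrist')
for p in [(220,40),(226,130),(233,225),(197,40),(208,225)]: print(p,onz(c,*p,.195).round(4))
for p in [(260,40),(300,150),(340,250)]: print(p,onz(c,*p,.2).round(4))
H=np.array([.433,.1495]);am=np.array([.9125,.409]);n=np.array([.409,-.9125]);th=.4
d=am*np.cos(th)+n*np.sin(th);b=-n*np.cos(th)+am*np.sin(th)
for r in (.05,.15,.234): print(r,proj(c,[*(H+r*d),.195]),proj(c,[*(H+r*d-.02*b),.195]))
t=robot.observe()['position'];P=np.array([[-.021,-.01],[-.021,.01],[.021,.01],[.021,-.01]])
print('tip r,s',(t[:2]-H)@d,(t[:2]-H)@b,'out of carcass plane',(t[:2]-H)@n+.008)
E
```

```text
(220, 40) [0.4743 0.1433 0.195 ]
(226, 130) [0.5383 0.1458 0.195 ]
(233, 225) [0.6185 0.1495 0.195 ]
(197, 40) [0.4747 0.1265 0.195 ]
(208, 225) [0.619  0.1278 0.195 ]
(260, 40) [0.4746 0.1729 0.2   ]
(300, 150) [0.5521 0.2047 0.2   ]
(340, 250) [0.6379 0.2432 0.2   ]
0.05 (np.float64(230.22555254899322), np.float64(53.295549821801046)) (np.float64(203.19384554752122), np.float64(53.287600659011986))
0.15 (np.float64(235.87079149984402), np.float64(185.17523181824407)) (np.float64(211.92390476611723), np.float64(185.1636473550731))
0.234 (np.float64(239.70409428521927), np.float64(274.7258702823936)) (np.float64(217.8519460684151), np.float64(274.712484541969))
tip r,s 0.171085346867391 0.03642625702259976 out of carcass plane 0.04107296766935957
```

```bash

python3 -m jog '[[[0,-0.04,-0.4,0,0,0],[0,-0.04,-0.8,0,0,0],[0,-0.04,-1,0,0,0],[0,-0.04,-1,0,0,0]]]'
python3 -m jog '[[[0,0,-0.3,0,0,0],[0,0,-0.5,0,0,0],[0,0,-0.5,0,0,0]]]'
python3 -m jog '[[[0,-0.1,0,0,0,0],[0,-0.15,0,0,0,0],[0,-0.2,0,0,0,0],[0,-0.2,0,0,0,0]]]'
```

```text
t: 10.68
position: [0.6021, 0.1856, 0.2048]
orientation: [-3.14, -0.003, -3.12]
ft_force: [1.0, -0.2, -0.2]
width: 0.0009
gripper_force: 0.0
t: 11.05
position: [0.6027, 0.1862, 0.1564]
orientation: [-3.141, -0.001, -3.12]
ft_force: [0.5, 0.1, 0.5]
width: 0.0003
gripper_force: 0.0
t: 11.55
position: [0.6029, 0.1661, 0.1571]
orientation: [3.141, 0.001, -3.12]
ft_force: [-0.1, 0.7, 0.7]
width: 0.0005
gripper_force: 0.0
```

```bash

python3 -m jog '[[[0,-0.12,0,0,0,-0.1],[0,-0.24,0,0,0,-0.2],[-0.01,-0.36,0,0,0,-0.25],[-0.03,-0.48,0,0,0,-0.3],[-0.05,-0.6,0,0,0,-0.3],[-0.05,-0.6,0,0,0,-0.3]]]'
python3 -m jog '[[[-0.05,-0.12,0,0,0,-0.1],[-0.1,-0.24,0,0,0,-0.2],[-0.16,-0.36,0,0,0,-0.25],[-0.22,-0.48,0,0,0,-0.3],[-0.3,-0.61,0,0,0,-0.3],[-0.3,-0.61,0,0,0,-0.3]]]'
python3 - <<'E'
from h import *
print(robot.observe()['joint_positions'].round(2))
c=cam('scene');save(c,'s4.png',1.4)
E
```

```text
t: 12.3
position: [0.5975, 0.1055, 0.1567]
orientation: [-3.141, -0.0, 3.013]
ft_force: [0.7, 0.4, -0.2]
width: 0.0006
gripper_force: 0.0
t: 13.05
position: [0.567, 0.0444, 0.1568]
orientation: [-3.142, -0.0, 2.863]
ft_force: [-0.5, 0.2, -0.3]
width: 0.0004
gripper_force: 0.0
[ 0.42  0.25 -0.33 -0.   -0.99 -2.27]
```

View pics/s4.png

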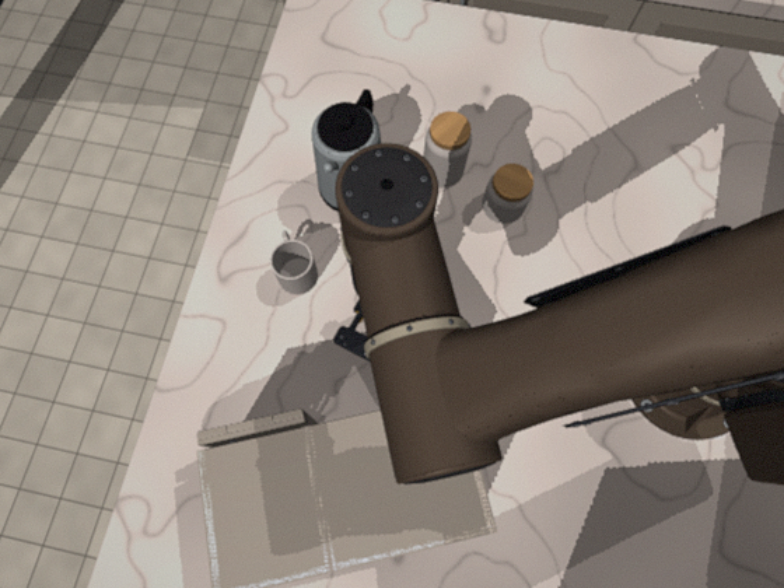

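The arm hides the door in this view. The narrow door is still shut, and the kettle, jars and mug are in place. I'll finish the arc, draw back off the door, rise and check.

```bash

python3 -m jog '[[[-0.08,-0.1,0,0,0,-0.1],[-0.16,-0.19,0,0,0,-0.2],[-0.24,-0.27,0,0,0,-0.3],[-0.33,-0.34,0,0,0,-0.35],[-0.42,-0.39,0,0,0,-0.4],[-0.45,-0.41,0,0,0,-0.4],[-0.45,-0.41,0,0,0,-0.4]]]'
python3 -m jog '[[[0.1,0.04,0,0,0,0],[0.25,0.1,0,0,0,0],[0.3,0.12,0.4,0,0,0],[0.3,0.12,0.8,0,0,0],[0.3,0.12,1,0,0,0],[0.3,0.12,1,0,0,0]]]'
python3 - <<'E'
from h import *
print(robot.observe()['joint_positions'].round(2))
c=cam('wrist');save(c,'w5.png')
E
```

```text
t: 13.98
position: [0.5227, 0.0045, 0.1567]
orientation: [3.141, 0.0, 2.664]
ft_force: [0.6, 0.4, -0.3]
width: 0.0007
gripper_force: 0.0
t: 14.72
position: [0.5547, 0.0172, 0.2582]
orientation: [3.139, 0.002, 2.664]
ft_force: [-0.4, 0.6, -0.7]
width: 0.0001
gripper_force: 0.0
[ 0.38  0.14 -0.22  0.   -1.2  -2.43]
```

View pics/w5.png

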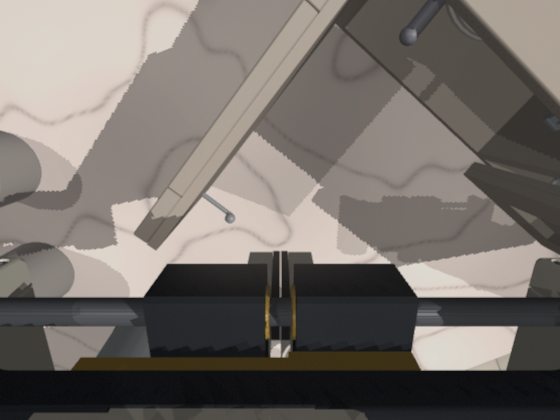

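The wrist view shows the door standing out, its top strip from the free end at (155,243) up to about (345,5). The cupboard front edge runs from (340,30) to the lower right. I'll measure the angle.

```bash

python3 - <<'E'
from h import *
c=cam('wrist')
p=onz(c,155,246,.195);q=onz(c,340,27,.195);print(p,q,np.linalg.norm(p-q))
d=(p-q)[:2];d/=np.linalg.norm(d);am=np.array([.9125,.409]);n=np.array([.409,-.9125])
print('theta',np.arctan2(d@n,d@am))
E
python3 -m jog '[[[0.2,0,0.4,0,0,0],[0.4,0,0.8,0,0,0],[0.5,0,1,0,0,0],[0.5,0,1,0,0,0],[0.5,0,1,0,0,0]]]'
```

```text
[ 0.52296942 -0.06783582  0.195     ] [0.45628971 0.10777567 0.195     ] 0.18784455144028497
theta 1.6292833751048617
t: 15.45
position: [0.6023, 0.0166, 0.3546]
orientation: [-3.14, -0.002, 2.663]
ft_force: [-0.5, 1.4, -0.5]
width: 0.0004
gripper_force: 0.0
```

```bash
python3 -c "
from workcell import ticket;print(ticket.sign_off())"
```

```text
the job is handed in; nothing more can be done
None
```

The wide door was pressed, sprang ajar and was swung to about 1.6 rad (roughly square); in the pictures the narrow door stayed shut and the kettle, jars and mug stayed put, and the job was handed in with the arm clear at about 15.5 s.

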